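Build the wax tree: thread two carousel rings on the sprue post

ROBOT

A 6-joint arm with a two-finger parallel gripper is mounted at the origin on the work surface. World frame = base frame: x ahead of the robot, y to its left, z up, the work surface at z = 0. Lengths are in m, angles in rad, forces in N, time in s.
With the tool pointing down it reaches from about 0.375 to 0.925 m from the base axis. Payload 5.7 kg.
Tool frame: the origin (TCP) lies at the centre of the arm's flange, where the gripper is bolted on; the fingertips stand 173 mm ahead of it and the grasp point (between the pads) lies 155 mm ahead of it; z points along the fingers, y is the line along which they close (so a half turn about z gives the same grasp; the last joint's range is limited). The gripper opens to 85 mm and grips with 20 to 120 N. Pads are 22 mm wide; open, the fingers measure 114 mm over their backs; the gripper's body (76 mm by 85 mm) begins 54 mm behind the grasp point. The pads swing forward as they close: fully open they stand 13 mm farther back than shut.
Start: joints at [1.198, 0.359, 1.51, -0, 1.272, -0.115], TCP at [0.153, 0.58, 0.405] pointing down, gripper open.
Joint ranges: [-2.97, 2.97], [-1.01, 2.36], [0.21, 2.38], [-0.96, 4.11], [0.2, 2.71], [-2.98, 2.98]. Speed limits (rad/s): [2.39, 2.39, 3.14, 3.14, 3.14, 3.14].

INTERFACE

Orientations are given as [roll, pitch, yaw] about the fixed x, y, z axes, in that order (R = Rz(yaw) Ry(pitch) Rx(roll)).
In Python, from workcell import ctrl gives the robot as it stands. The module is installed in compiled form; this text tells all that it offers.
- The arm moves only by the tool carry_out, never from a script. Its argument "commands" is a list that holds one entry, the list of rows, each a list of 7 numbers: the turn, a rotation vector about the tool's x, y, z in degrees, then the shift along the tool's x, y, z in cm, then the opening, from -1 (shut) to 1 (fully open). A call has 1 to 8 rows; each row is the pose to reach, as a shift and turn from the pose commanded when the call began, along the tool's axes at that moment; what a row does not reach only later rows make up. A row lasts 1/10 s, in which the tool goes at most 50 mm and 8.59 degrees, less where a joint would pass 70% of its speed; a pose out of reach is approached as far as the arm can. A call with a gripper value outside its range is refused whole. The fingers move at their own pace and stop on an object; "grip_force" is the grip in N (left out, the last holds). Time passes only in rows, so rows that repeat a pose let the fingers close. It gives the time, the measured TCP pose, the force, the opening and the grip force at its end, in the units of the state.
- ctrl.get_obs(): the state, without advancing time (a new reading comes with each control period).
- ctrl.read_camera(name): name is "scene" or "side" or "wrist"; returns a dict with "pixels" (384x512x3 uint8, red, green, blue), "z_map" (384x512 float32, m along the optical axis (not along the pixel's ray), 0 where there is no reading), "fx", "fy", "cx", "cy" (pixels), "T" (4x4, takes a point from camera to world coordinates). Camera axes: x right, y down, z forward; pixel columns grow to the right and rows downward; lengths in m; the calibration is good to about 2 mm. The wrist camera is an equidistant fisheye: a pixel r from the principal point sees the ray r / f radians off the axis. A picture is of the moment at which its call begins.
- ctrl.close_job(): hands the job in; it is judged then, once.
The state is a dict: "time": time; "q": joint angles; "qvel": joint speeds; "effort": joint torques, N m; "position": TCP position; "ee_rot": TCP orientation; "ft_force": force on the tool from outside, world axes, zero at the start; "torque": the same for the moment, N m; "opening": opening from 0.0 (shut) to 1.0 (fully open); "gripper_force": force on a finger pad.
Only numpy, scipy, OpenCV 4.12 (cv2) and the standard library are available. Lean on these libraries where they do the work, as an engineer would, in place of code of your own. Each camera call takes 0.05 s, during which the arm holds its last target. There are 200 camera calls.

TASK

Start a wax tree on the black sprue base: thread the wide teal ring down the steel post until it sits flat on the base, then thread the narrow teal ring down on top of it, fully home. The wide ring stands on edge in the wooden stand, so lay it flat on the white mat first and take it again by its rim from there; the wax is brittle, so lower each ring down the post with the gripper instead of letting it drop. Leave the orange ring, the grey ring, the carving tool and the pliers where they are.

Things in the scene. Friction and masses are not known exactly. Their poses are not given: they have to be found in the camera images.
- base: Black rubber sprue base, fixed, a low dome 90 mm across and 30 mm high with a flat top 72 mm across; a steel post stands up from its middle. Origin at the centre of its underside, z up.
- seat (a point): Centre of the base's flat top, at the foot of the post, 30 mm above the desk: the wide ring's underside rests here. The post is 20 mm in diameter for the first 38 mm above this point, then tapers to 10 mm at its tip.
- post_tip (a point): Tip of the post, on its axis, 52 mm above the seat.
- wide_ring: Loose wax ring, teal, outer diameter 60 mm, bore 24 mm, 20 mm thick, the same both ways up. Origin at its very centre (mid-bore, mid-thickness); z is the bore axis. At the start it stands on edge (bore axis level) in one of the stand's two slots, its lowest point 6 mm above the desk, its top at 66 mm.
- narrow_ring: Loose wax ring, teal, outer diameter 44 mm, bore 24 mm, 20 mm thick, the same both ways up. Origin at its very centre (mid-bore, mid-thickness); z is the bore axis. At the start it lies flat on the desk.
- stand: Fixed plywood stand, 130 mm along its x by 94 mm along its y. Two slots run along y, centred 35 mm either side of the origin along x; each is 23 mm wide with side walls up to 20 mm above the desk and end blocks up to 42 mm (inner faces 32.5 mm from the slot's middle). Origin at the centre of its underside.
- mat: White mat, fixed flat on the desk, 140 x 140 x 3 mm, kept clear: the place to lay a ring down. Origin at the centre of its underside.
- orange_ring: Loose wax ring, orange, outer diameter 60 mm, bore 24 mm, 20 mm thick, the same both ways up. Origin at its very centre (mid-bore, mid-thickness); z is the bore axis. Stands on edge in the other slot of the stand. Leave it alone.
- grey_ring: Loose wax ring, grey, outer diameter 44 mm, bore 24 mm, 20 mm thick, the same both ways up. Origin at its very centre (mid-bore, mid-thickness); z is the bore axis. Lies flat on the desk. Leave it alone.
- wax_tool: Wax-carving tool with an orange handle, 170 mm long, lying on the desk along its own x. Leave it alone.
- pliers: Pliers with blue handles, about 120 mm long, lying on the desk along their own x. Leave them alone.
Not all that is in view belongs to the job. What is shaped like the wide_ring but purple is not meant.

How it is judged:
On the way, in this order (a step that is already met when the one before it is completed fails the run):
1. the wide teal ring lies flat on the white mat, let go (horizontal distance between wide_ring and mat below 0.07 m and z of wide_ring in the frame of mat below 0.018 m and angle between the z axis of wide_ring and the z axis of mat, either way round below 0.1 rad and contact force between the fingers and wide_ring below 0.2 N), for 0.2 s.
2. the wide teal ring is fully home: threaded on the post and flat on the base (horizontal distance between wide_ring and seat below 0.005 m and z of wide_ring in the frame of seat between 0.007 and 0.013 m and angle between the z axis of wide_ring and the z axis of base, either way round below 0.1 rad), for 0.2 s.
3. the narrow teal ring is fully home on top of the wide one (all of step 2 and horizontal distance between narrow_ring and seat below 0.005 m and z of narrow_ring in the frame of seat between 0.027 and 0.033 m and angle between the z axis of narrow_ring and the z axis of base, either way round below 0.1 rad), for 0.2 s.
At the end, for the whole second after the job is handed in: Both teal rings are round the post (centres within 5 mm of its axis), level within 0.1 rad and at rest: the wide ring flat on the base (its centre 10 mm above the seat, within 3 mm), the narrow one flat on it (its centre 30 mm above the seat, within 3 mm) (all of step 3 and linear speed of each of wide_ring, narrow_ring below 0.02 m/s); the robot touches nothing.
It fails at once if the wide ring is let fall down the post (faster than 0.45 m/s while round the post) (horizontal distance between wide_ring and seat below 0.006 m and z of wide_ring in the frame of seat below 0.05 m and linear speed of wide_ring above 0.45 m/s).
It fails at once if the narrow ring is let fall down the post (faster than 0.45 m/s while round the post) (horizontal distance between narrow_ring and seat below 0.006 m and z of narrow_ring in the frame of seat below 0.05 m and linear speed of narrow_ring above 0.45 m/s).
It fails at once if the orange ring, grey ring, wax tool or pliers is moved more than 30 mm (distance of any of orange_ring, grey_ring, wax_tool, pliers from where it was at the start of the episode above 0.03 m).
It also fails if it takes over 72 s, if anything falls off the work surface, if the arm or the gripper's body presses on something with over 40 N, if the wrist force passes 120 N, or if a joint passes its speed limit or range.

## Working session

There is one attempt and no reset: what is moved stays moved. The work goes in short steps, Python scripts to look and compute and a tool call to move; the robot and the scene stay as the last step left them, time stands still between calls to the robot, and variables do not carry over. Pictures are saved under pics/ and viewed, at most 10 in all, crops included, and the job is handed in when it is done.

Besides the shell and the picture viewer there is one more tool, called after "Request:" as name(argument=value, ...), one argument or row to a line, values as JSON. carry_out: Moves the arm, as the interface text tells. Its arguments: {"type":"object","properties":{"commands":{"type":"array"},"grip_force":{"type":"number"}},"required":["commands"]}

```bash
mkdir -p pics
cat > h.py <<'E'
import numpy as np, cv2
from workcell import ctrl
def cloud(n):
    c=ctrl.read_camera(n); z=c["z_map"]; v,u=np.mgrid[:384,:512]
    x=(u-c["cx"])/c["fx"]; y=(v-c["cy"])/c["fy"]
    P=np.stack([x*z,y*z,z],-1)@c["T"][:3,:3].T+c["T"][:3,3]
    P[z==0]=np.nan
    return c,P
def save(c,n): cv2.imwrite("pics/"+n,c["pixels"][:,:,::-1])
E
python3 - <<'E'
from h import *
a,P=cloud("scene");b,Q=cloud("side")
np.savez("s0.npz",a=a["pixels"],P=P,b=b["pixels"],Q=Q)
cv2.imwrite("pics/a.png",np.vstack([a["pixels"],b["pixels"]])[:,:,::-1][:, :] if 0 else cv2.resize(np.hstack([a["pixels"],b["pixels"]])[:,:,::-1],(800,300)))
save(a,"scene.png");save(b,"side.png")
o=ctrl.get_obs();print(o);print(a["T"],b["T"])
E
```

```text
{'time': 0.1, 'q': array([ 1.19790114e+00,  3.59439677e-01,  1.51134951e+00,  2.82211619e-05,
        1.27247592e+00, -1.15103312e-01]), 'qvel': array([-0.0006911 , -0.00063425, -0.00285184,  0.00073778,  0.00125629,
       -0.00083811]), 'effort': array([-8.21640151e-04, -5.28646195e+01, -2.79350942e+01, -1.03561047e-04,
        5.04127514e-03, -2.55827615e-05]), 'position': array([0.1528511 , 0.57986378, 0.40392377]), 'ee_rot': array([-3.13993436e+00, -2.18862789e-04,  2.88379228e+00]), 'ft_force': array([-0.13603894,  0.00492942, -0.05070926]), 'torque': array([-0.00861932,  0.03410747,  0.00613792]), 'gripper_force': 0.0, 'opening': 0.9999679695939965}
[[-0.47322219  0.60906445 -0.63647566  1.20105437]
 [ 0.88082317  0.33905267 -0.33044491  0.41839424]
 [ 0.01453653 -0.71699637 -0.69692532  0.82843672]
 [ 0.          0.          0.          1.        ]] [[ 0.99899464 -0.02996342  0.03334517  0.51787215]
 [-0.04405041 -0.79419433  0.60606512 -0.52372286]
 [ 0.00832276 -0.60692467 -0.79471578  0.80548805]
 [ 0.          0.          0.          1.        ]]
```

View pics/scene.png

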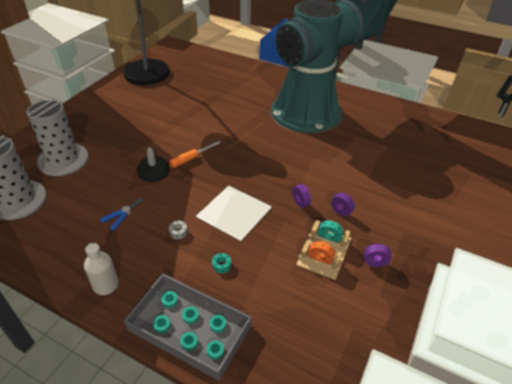

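View pics/side.png

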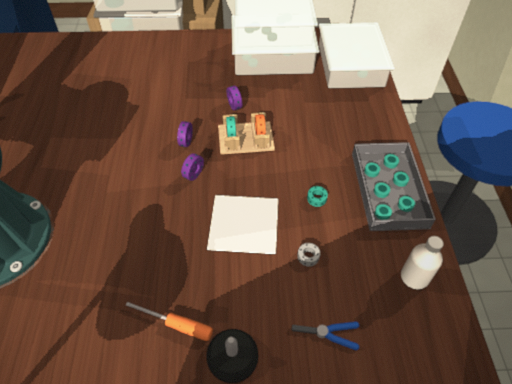

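The scene view shows the base and post at (153,165), the mat at (234,212), the wide teal ring in the stand's far slot at (330,232), the narrow teal ring at (221,262) and the orange ring at (322,250). The side view has the same items at (232,355), (244,224), (231,128), (317,196) and (261,125). The purple rings and the tray of small teal rings are distractors.

Run:
```python
from h import *
d=np.load("s0.npz")
def rep(name,img,P,uv,r,sel):
    u,v=uv; s=np.s_[max(0,v-r):v+r,u-r:u+r]
    h=cv2.cvtColor(img,cv2.COLOR_RGB2HSV)[s].reshape(-1,3).astype(int); p=P[s].reshape(-1,3)
    m=sel(h,p)&~np.isnan(p[:,2]); q=p[m]
    print(name,len(q),'med',np.median(q,0).round(4),'lo',np.percentile(q,2,0).round(4),'hi',np.percentile(q,98,0).round(4))
    return q
teal=lambda h,p:(h[:,0]>70)&(h[:,0]<95)&(h[:,1]>110)
org=lambda h,p:(h[:,0]<16)&(h[:,1]>180)&(h[:,2]>150)&(p[:,2]>.03)
def circ(q,tag):
    (x,y),r=cv2.minEnclosingCircle(q[:,:2].astype(np.float32)); print('  ',tag,round(x,4),round(y,4),round(r,4))
for n,img,P,w,na,ba,ma,st,og,gr in [("scene",d["a"],d["P"],(330,232),(221,262),(153,163),(234,212),(324,250),(322,250),(178,230)),("side",d["b"],d["Q"],(231,128),(317,196),(232,355),(244,224),(246,132),(261,125),(309,254))]:
    print(n)
    q=rep("wide",img,P,w,16,teal); t=q[q[:,2]>.045];
    c,ev,_=(lambda e:(t.mean(0),e[1][:,1],0))(np.linalg.eigh(np.cov(t[:,:2].T))); print('   axisdir',ev,t.mean(0))
    q=rep("narrow",img,P,na,18,teal); t=q[(q[:,2]>.016)&(q[:,2]<.026)]; circ(t,'top')
    q=rep("narrowtop",img,P,na,18,lambda h,p:teal(h,p)&(p[:,2]>.016));
    q=rep("basetop",img,P,ba,28,lambda h,p:(p[:,2]>.026)&(p[:,2]<.034)); circ(q,'top')
    q=rep("post",img,P,ba,28,lambda h,p:(p[:,2]>.04)); 
    q=rep("posttip",img,P,ba,28,lambda h,p:(p[:,2]>.076)); 
    q=rep("mat",img,P,ma,45,lambda h,p:(h[:,1]<60)&(h[:,2]>150)&(p[:,2]<.012)); print('  ',cv2.minAreaRect(q[:,:2].astype(np.float32)))
    q=rep("orange",img,P,og,16,org)
    q=rep("stand",img,P,st,32,lambda h,p:(p[:,2]>.03)&(p[:,2]<.05)&~teal(h,p)&~org(h,p)&(h[:,0]<30)&(h[:,1]<170)); print('  ',cv2.minAreaRect(q[:,:2].astype(np.float32)))
    q=rep("stand2",img,P,st,32,lambda h,p:(p[:,2]>.014)&(p[:,2]<.05)&(h[:,0]<30)); print('  ',cv2.minAreaRect(q[:,:2].astype(np.float32)))
```

```text
scene
wide 371 med [0.5052 0.2709 0.0505] lo [0.4883 0.2434 0.0206] hi [0.5099 0.2972 0.0654]
   axisdir [-0.02986088  0.99955406] [0.50175704 0.27227126 0.05732251]
narrow 283 med [0.686  0.0806 0.0174] lo [ 6.655e-01  5.750e-02 -5.000e-04] hi [0.7061 0.1014 0.0217]
   top 0.6846 0.0809 0.0227
narrowtop 172 med [0.688  0.0813 0.0191] lo [0.6658 0.0605 0.0162] hi [0.7053 0.1009 0.0227]
basetop 316 med [ 0.5017 -0.2509  0.029 ] lo [ 0.4607 -0.2915  0.0262] hi [ 0.5301 -0.2206  0.0324]
   top 0.4813 -0.2429 0.0598
post 98 med [ 0.4993 -0.2547  0.0638] lo [ 0.4887 -0.2649  0.0411] hi [ 0.5056 -0.2488  0.0824]
posttip 14 med [ 0.4952 -0.259   0.0787] lo [ 0.4894 -0.2643  0.0772] hi [ 0.5006 -0.2537  0.0827]
mat 2203 med [0.5259 0.0216 0.0023] lo [ 0.4522 -0.0507 -0.0015] hi [0.5916 0.0878 0.0056]
   ((0.5196335911750793, 0.01684948056936264), (0.1476261168718338, 0.1481725573539734), 83.86328125)
orange 264 med [0.5745 0.2762 0.0568] lo [0.5597 0.2495 0.0319] hi [0.5794 0.3012 0.0656]
stand 293 med [0.5543 0.3042 0.0408] lo [0.4821 0.2302 0.0313] hi [0.5874 0.3182 0.0448]
   ((0.53359490
[... 985 characters left out ...]
59  0.0833]
mat 3683 med [0.5223 0.0143 0.0018] lo [ 0.4537 -0.0502 -0.0014] hi [0.5904 0.0882 0.0049]
   ((0.5225704908370972, 0.019994929432868958), (0.14818839728832245, 0.1410508006811142), 83.53080749511719)
orange 56 med [0.5668 0.2612 0.0595] lo [0.5587 0.245  0.0398] hi [0.5764 0.2868 0.0656]
stand 277 med [0.5513 0.2343 0.039 ] lo [0.4807 0.2258 0.0307] hi [0.585  0.3152 0.043 ]
   ((0.5323910117149353, 0.27157318592071533), (0.10408338904380798, 0.0890442281961441), 3.467595338821411)
stand2 628 med [0.5518 0.2371 0.031 ] lo [0.4805 0.2251 0.0148] hi [0.5844 0.3136 0.0471]
   ((0.5329983234405518, 0.26979297399520874), (0.10510562360286713, 0.09264738857746124), 3.4491100311279297)
```

```bash
cat >> h.py <<'E'
from scipy.spatial.transform import Rotation as Ro
def pose(ang,phi=0): return Ro.from_euler('xyz',[np.pi,0,ang+np.pi/2])*Ro.from_euler('x',phi,degrees=True)
def delta(g,ang,phi=0,L=.155):
    "turn deg + shift cm that bring the grasp point to g, closing line at world angle ang, tilt phi deg"
    o=ctrl.get_obs(); R0=Ro.from_euler('xyz',o["ee_rot"]); R=pose(ang,phi)
    p=np.array(g)-L*R.as_matrix()[:,2]
    print('t',round(o["time"],2),'pos',o["position"].round(4),'q',o["q"].round(2),'F',o["ft_force"].round(1),'op',round(o["opening"],3),'gf',round(o["gripper_force"],1))
    print('row',(R0.inv()*R).as_rotvec(degrees=True).round(2),(R0.inv().apply(p-o["position"])*100).round(2),'TCP',p.round(3))
E
python3 -c "
from h import *
delta([.499,.2705,.12],.06)"
```

```text
t 0.1 pos [0.1529 0.5799 0.4039] q [ 1.2   0.36  1.51  0.    1.27 -0.12] F [-0.1  0.  -0.1] op 1.0 gf 0.0
row [-9.000e-02  5.000e-02  7.179e+01] [-41.36 -21.07  12.92] TCP [0.499 0.27  0.275]
```

Request:
carry_out(
  commands=[
    [[0,0,71.8,-41.4,-21.1,12.9,0.0],[0,0,71.8,-41.4,-21.1,12.9,0.0],[0,0,71.8,-41.4,-21.1,12.9,0.0],[0,0,71.8,-41.4,-21.1,12.9,0.0],[0,0,71.8,-41.4,-21.1,12.9,0.0],[0,0,71.8,-41.4,-21.1,12.9,0.0],[0,0,71.8,-41.4,-21.1,12.9,0.0],[0,0,71.8,-41.4,-21.1,12.9,0.0]],
  ],
  grip_force=50,
)

```text
time: 0.9
position: [0.4415, 0.3218, 0.297]
ee_rot: [-3.141, 0.0, 1.678]
ft_force: [0.4, 1.3, 0.3]
opening: 0.5
gripper_force: 0.0
```

```bash
python3 -c "
from h import *
delta([.499,.2705,.12],.06)"
```

```text
t 0.9 pos [0.4415 0.3218 0.297 ] q [0.5  0.41 1.75 0.   0.99 0.4 ] F [0.4 1.3 0.3] op 0.5 gf 0.0
row [-0.02  0.01  2.68] [-5.71  5.17  2.2 ] TCP [0.499 0.27  0.275]
```

Request:
carry_out(
  commands=[
    [[0,0,2.7,-5.7,5.2,2.2,0.0],[0,0,2.7,-5.7,5.2,2.2,0.0],[0,0,2.7,-5.7,5.2,2.2,0.0],[0,0,2.7,-5.7,5.2,2.2,0.0],[0,0,2.7,-5.7,5.2,2.2,0.0]],
  ],
)

```text
time: 1.4
position: [0.4976, 0.2731, 0.2757]
ee_rot: [-3.141, -0.0, 1.637]
ft_force: [0.5, -0.7, -0.0]
opening: 0.496
gripper_force: 0.0
```

```bash
python3 -c "
from h import *
delta([.499,.2705,.054],.06)
c=ctrl.read_camera('wrist');save(c,'w1.png');print(c['fx'],c['cx'],c['cy'])"
```

```text
t 1.4 pos [0.4976 0.2731 0.2757] q [0.38 0.46 1.72 0.   0.97 0.31] F [ 0.5 -0.7 -0. ] op 0.496 gf 0.0
row [-0.05 -0.    0.37] [-0.27  0.13  6.67] TCP [0.499 0.27  0.209]
297.3186396354542 255.078524105008 192.69632955232706
```

View pics/w1.png

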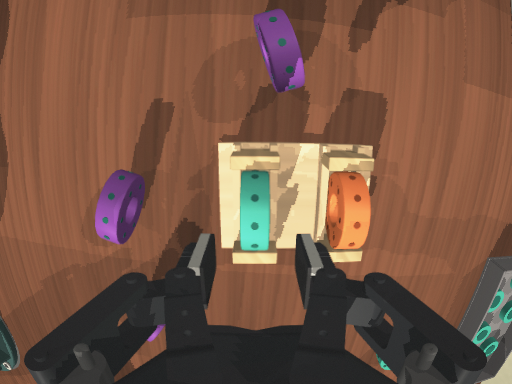

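The wide ring is at (255,210), centred between the fingers at columns 213 and 297, and its faces line up with the closing line. I'll descend.

Request:
carry_out(
  commands=[
    [[0,0,0.3,-0.2,0.1,2,0.0],[0,0,0.3,-0.2,0.1,4,0.0],[0,0,0.3,-0.2,0.1,6.0,0.0],[0,0,0.3,-0.2,0.1,6.7,0.0],[0,0,0.3,-0.2,0.1,6.7,-0.8],[0,0,0.3,-0.2,0.1,6.7,-1],[0,0,0.3,-0.2,0.1,6.7,-1],[0,0,0.3,-0.2,0.1,6.7,-1]],
  ],
)

```text
time: 2.25
position: [0.4993, 0.2709, 0.2093]
ee_rot: [-3.141, -0.0, 1.631]
ft_force: [-2.4, 1.3, 0.5]
opening: 0.228
gripper_force: 52.6
```

Request:
carry_out(
  commands=[
    [[0,0,0,0,0,0,-1],[0,0,0,0,0,0,-1],[0,0,0,0,0,0,-1]],
  ],
)

```text
time: 2.55
position: [0.4994, 0.2706, 0.2089]
ee_rot: [-3.141, 0.0, 1.631]
ft_force: [-4.7, -1.6, 3.5]
opening: 0.226
gripper_force: 52.9
```

```bash
python3 -c "
from h import *
delta([.45,.018,.13],.03,-48)
delta([.499,.27,.20],.06)"
```

```text
t 2.55 pos [0.4994 0.2706 0.2089] q [0.37 0.56 1.76 0.   0.82 0.31] F [-4.7 -1.6  3.5] op 0.226 gf 52.9
row [-48.03  -0.73   1.65] [-24.56 -17.97  -2.47] TCP [0.335 0.015 0.234]
t 2.55 pos [0.4994 0.2706 0.2089] q [0.37 0.56 1.76 0.   0.82 0.31] F [-4.7 -1.6  3.5] op 0.226 gf 52.9
row [-0.03  0.01  0.03] [ -0.06  -0.05 -14.61] TCP [0.499 0.27  0.355]
```

Request:
carry_out(
  commands=[
    [[0,0,0,0,0,-3,-1],[0,0,0,0,0,-7,-1],[0,0,0,0,0,-12,-1],[0,0,0,0,0,-12,-1]],
  ],
)

```text
time: 2.95
position: [0.5031, 0.2717, 0.3356]
ee_rot: [3.127, -0.004, 1.631]
ft_force: [1.1, 0.9, 0.3]
opening: 0.226
gripper_force: 52.5
```

```bash
python3 -c "
from h import *
delta([.53,.018,.13],.03,48)"
```

```text
t 2.95 pos [0.5031 0.2717 0.3356] q [ 0.37  0.39  1.66 -0.    1.08  0.31] F [1.1 0.9 0.3] op 0.226 gf 52.5
row [48.8   0.51  1.75] [-25.88  12.52  10.27] TCP [0.645 0.021 0.234]
```

Request:
carry_out(
  commands=[
    [[48,0.5,1.7,-25.8,12.5,10,-1],[48,0.5,1.7,-25.8,12.5,10,-1],[48,0.5,1.7,-25.8,12.5,10,-1],[48,0.5,1.7,-25.8,12.5,10,-1],[48,0.5,1.7,-25.8,12.5,10,-1],[48,0.5,1.7,-25.8,12.5,10,-1],[48,0.5,1.7,-25.8,12.5,10,-1],[48,0.5,1.7,-25.8,12.5,10,-1]],
  ],
)

```text
time: 3.75
position: [0.6407, 0.0189, 0.2263]
ee_rot: [-2.304, 0.004, 1.599]
ft_force: [0.2, 0.9, -1.5]
opening: 0.221
gripper_force: 52.5
```

Request:
carry_out(
  commands=[
    [[0,0,0,0,0,0,-1],[0,0,0,0,0,0,-1],[0,0,0,0,0,0,-1]],
  ],
)

```text
time: 4.05
position: [0.6397, 0.0221, 0.2301]
ee_rot: [-2.306, 0.004, 1.604]
ft_force: [-0.2, -0.1, -0.6]
opening: 0.228
gripper_force: 52.5
```

```bash
python3 -c "
from h import *
delta([.53,.018,.055],.03,48)
c,P=cloud('side');save(c,'side2.png')
cv2.imwrite('pics/side2c.png',cv2.resize(c['pixels'][100:330,120:400,::-1],None,fx=2,fy=2))
"
```

```text
t 4.05 pos [0.6397 0.0221 0.2301] q [-0.05  0.85  1.22 -0.07  1.9  -0.08] F [-0.2 -0.1 -0.6] op 0.228 gf 52.5
row [ 0.12  0.27 -0.07] [-0.05  5.66  4.38] TCP [0.645 0.021 0.159]
```

View pics/side2c.png

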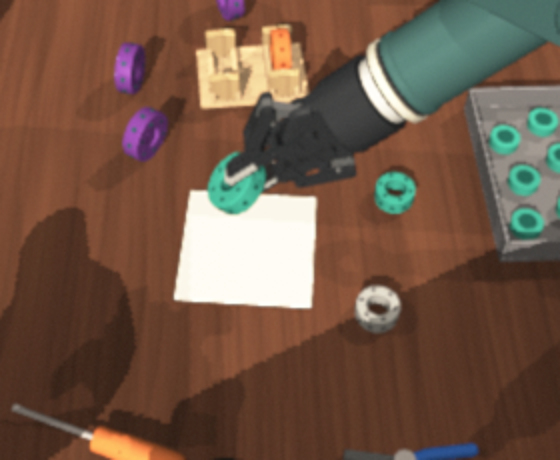

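The wide ring is held at a 48° tilt (crop 237,183), above the mat's far edge in this view because of parallax. Next I'll lower it to the mat.

Request:
carry_out(
  commands=[
    [[0,0,0,0,2.8,2.2,-1],[0,0,0,0,5.6,4.4,-1],[0,0,0,0,5.6,4.4,-1],[0,0,0,0,6.0,4.8,-1],[0,0,0,0,6.4,5.0,-1],[0,0,0,0,6.4,5.0,-1]],
  ],
)

```text
time: 4.7
position: [0.6462, 0.0207, 0.1488]
ee_rot: [-2.305, 0.004, 1.602]
ft_force: [-0.1, -0.4, -0.5]
opening: 0.225
gripper_force: 52.4
```

```bash
python3 -c "
from h import *
delta([.53,.018,.0425],.03,48)"
```

```text
t 4.7 pos [0.6462 0.0207 0.1488] q [-0.05  0.95  1.22 -0.07  1.8  -0.07] F [-0.1 -0.4 -0.5] op 0.225 gf 52.4
row [ 0.1   0.21 -0.14] [0.08 0.12 0.24] TCP [0.645 0.021 0.146]
```

Request:
carry_out(
  commands=[
    [[0,0,0,0,0.2,0.2,-1],[0,0,0,0,0.2,0.2,-1],[0,0,0,0,0.2,0.2,-0.3],[0,0,0,0,0.2,0.2,-0.2],[0,0,0,0,0.2,0.2,-0.2],[0,0,0,0,0.2,0.2,-0.2]],
  ],
)

```text
time: 5.3
position: [0.6455, 0.0205, 0.1449]
ee_rot: [-2.304, 0.004, 1.602]
ft_force: [0.1, -0.5, 0.1]
opening: 0.404
gripper_force: 0.1
```

Request:
carry_out(
  commands=[
    [[0,0,0,0,0,-1,-0.2],[0,0,0,0,0,-2,-0.2],[0,0,0,0,0,-3,-0.2],[0,0,0,0,0,-4.5,-0.2],[0,0,0,0,0,-6,-0.2],[0,0,0,0,0,-8,-0.2],[0,0,0,0,0,-11,-0.2],[0,0,0,0,0,-14,-0.2]],
  ],
)

```text
time: 6.1
position: [0.7505, 0.0242, 0.24]
ee_rot: [-2.304, 0.004, 1.602]
ft_force: [0.1, 0.2, 0.1]
opening: 0.4
gripper_force: 0.0
```

```bash
python3 -c "
from h import *
c,P=cloud('side');cv2.imwrite('pics/side3c.png',cv2.resize(c['pixels'][100:330,120:400,::-1],None,fx=2,fy=2))
h=cv2.cvtColor(c['pixels'],cv2.COLOR_RGB2HSV).astype(int)
m=(h[...,0]>70)&(h[...,0]<95)&(h[...,1]>110)&(P[...,0]<.62)&(P[...,0]>.42)&(abs(P[...,1]-.02)<.09)&(P[...,2]<.06)
q=P[m];print(len(q),q.min(0),q.max(0),np.median(q,0));t=q[q[:,2]>.019];print(cv2.minEnclosingCircle(t[:,:2].astype(np.float32)))
delta([.53,.018,.15],.03)"
```

```text
539 [ 0.50639993 -0.01618762 -0.00191024] [0.56106917 0.04960717 0.02574665] [0.53300478 0.0109359  0.021287  ]
((0.5327824354171753, 0.014901580289006233), 0.030525309965014458)
t 6.15 pos [0.7537 0.0242 0.2438] q [-0.04  0.99  0.85 -0.07  2.13 -0.08] F [ 1.5 -0.4  2.5] op 0.402 gf 0.0
row [-47.56   0.27  -0.06] [  0.04 -19.61  12.39] TCP [0.53  0.018 0.305]
```

View pics/side3c.png

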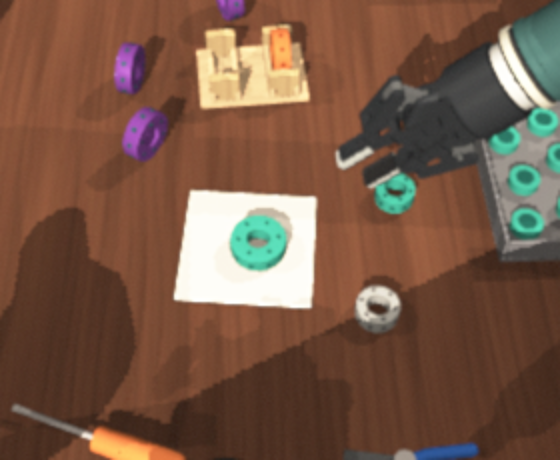

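The wide ring lies flat and free on the mat (crop 258,242), at about (0.533, 0.016). I'll bring the tool upright over it and measure with the wrist camera.

```bash
cat >> h.py <<'E'
from scipy.optimize import least_squares
def wcloud():
    c=ctrl.read_camera("wrist"); z=c["z_map"]; v,u=np.mgrid[:384,:512]
    x=(u-c["cx"])/c["fx"]; y=(v-c["cy"])/c["fy"]; r=np.hypot(x,y)+1e-9
    k=np.tan(r)/r
    P=np.stack([x*k*z,y*k*z,z],-1)@c["T"][:3,:3].T+c["T"][:3,3]; P[z==0]=np.nan
    return c,P
def teal(c):
    h=cv2.cvtColor(c["pixels"],cv2.COLOR_RGB2HSV).astype(int); return (h[...,0]>70)&(h[...,0]<95)&(h[...,1]>90)
def ringfit(P,m,c0,ztop,R):
    "centre of a flat ring from the top-face points, both edges: match of annulus by boundary circle fit"
    s=m&(abs(P[...,2]-ztop)<.005)&(np.hypot(P[...,0]-c0[0],P[...,1]-c0[1])<R+.015)
    q=P[s][:,:2]; a=np.arctan2(*(q-c0).T[::-1]); b=np.digitize(a,np.linspace(-np.pi,np.pi,49))
    out=[];inn=[]
    for i in np.unique(b):
        t=q[b==i]; d=np.hypot(*(t-c0).T); out.append(t[d.argmax()]); inn.append(t[d.argmin()])
    f=lambda e:(lambda r:(r.x.round(4),np.std(r.fun).round(4)))(least_squares(lambda p:np.hypot(*(np.array(e)-p[:2]).T)-p[2],[*c0,.02],loss='soft_l1',f_scale=.001))
    print('ring n',len(q),'z',np.median(P[s][:,2]).round(4),'out',f(out),'in',f(inn))
E
python3 -c "
from h import *
delta([.533,.016,.12],.03)"
```

```text
t 6.15 pos [0.7537 0.0242 0.2438] q [-0.04  0.99  0.85 -0.07  2.13 -0.08] F [ 1.5 -0.4  2.5] op 0.402 gf 0.0
row [-47.56   0.27  -0.06] [ -0.15 -17.2   14.19] TCP [0.533 0.016 0.275]
```

Request:
carry_out(
  commands=[
    [[-47.6,0.3,0,0,-19.3,15,0.5],[-47.6,0.3,0,0,-19.3,15,0.5],[-47.6,0.3,0,0,-19.3,15,0.5],[-47.6,0.3,0,0,-19.3,15,0.8],[-47.6,0.3,0,0,-19.3,15,0.8],[-47.6,0.3,0,0,-19.3,15,0.8],[-47.6,0.3,0,0,-19.3,15,0.8],[-47.6,0.3,0,0,-19.3,15,0.8]],
  ],
)

```text
time: 6.95
position: [0.5104, 0.0167, 0.2828]
ee_rot: [-3.135, -0.0, 1.599]
ft_force: [0.5, 0.2, -0.2]
opening: 0.9
gripper_force: 0.0
```

Request:
carry_out(
  commands=[
    [[0,0,0,0,0,0,0.8],[0,0,0,0,0,0,0.8],[0,0,0,0,0,0,0.8]],
  ],
)

```text
time: 7.25
position: [0.5103, 0.0168, 0.2811]
ee_rot: [-3.134, -0.001, 1.6]
ft_force: [0.3, -0.7, 0.1]
opening: 0.899
gripper_force: 0.0
```

```bash
python3 -c "
from h import *
delta([.533,.016,.12],.03)
c,P=wcloud();save(c,'w2.png')
ringfit(P,teal(c),np.array([.533,.016]),.023,.03)
m=teal(c)&(P[...,2]<.06);print(np.argwhere(m).mean(0),(c['T']).round(3))
# fingers
f=(P[...,2]>.05)
R=Ro.from_euler('xyz',ctrl.get_obs()['ee_rot']);p=ctrl.get_obs()['position']
L=R.inv().apply(P[f]-p);L=L[np.isfinite(L[:,0])];print('finger tool-frame',np.percentile(L,[0,1,50,99,100],axis=0).round(3).tolist())
"
```

```text
t 7.25 pos [0.5103 0.0168 0.2811] q [-0.1   0.39  1.83 -0.    0.93 -0.13] F [ 0.3 -0.7  0.1] op 0.899 gf 0.0
row [-0.45 -0.03 -0.06] [-0.15  2.27  0.59] TCP [0.533 0.016 0.275]
ring n 3342 z 0.0231 out (array([0.531 , 0.0169, 0.0293]), np.float64(0.0003)) in (array([0.5311, 0.0168, 0.012 ]), np.float64(0.0003))
[176.52357414 329.31292776] [[ 1.     0.03   0.001  0.508]
 [ 0.028 -0.957 -0.289  0.092]
 [-0.008  0.289 -0.957  0.251]
 [ 0.     0.     0.     1.   ]]
finger tool-frame [[-0.166, -0.113, 0.064], [-0.01, -0.099, 0.066], [0.012, -0.003, 0.091], [0.147, 0.068, 0.227], [0.157, 0.32, 0.232]]
```

View pics/w2.png

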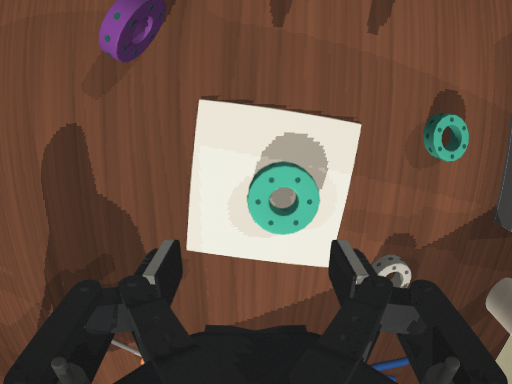

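The wide ring is at (284,198), with a sub-mm fit to (0.531, 0.0168). I'll move over it and descend.

```bash
python3 -c "
from h import *
delta([.5311,.0168,.027],.03)"
```

```text
t 7.3 pos [0.51   0.0168 0.2811] q [-0.1   0.39  1.84 -0.    0.93 -0.13] F [ 0.5 -0.1  0.4] op 0.897 gf 0.0
row [-0.46 -0.04 -0.06] [-0.07  2.19  9.89] TCP [0.531 0.017 0.182]
```

Request:
carry_out(
  commands=[
    [[-0.4,0,0,-0.1,2.2,2,0.8],[-0.4,0,0,-0.1,2.2,5,0.8],[-0.4,0,0,-0.1,2.2,5,0.8],[-0.4,0,0,-0.1,2.2,5,0.8]],
  ],
)

```text
time: 7.7
position: [0.5302, 0.0166, 0.2309]
ee_rot: [-3.138, -0.001, 1.6]
ft_force: [0.4, -1.0, 0.6]
opening: 0.899
gripper_force: 0.0
```

```bash
python3 -c "
from h import *
delta([.5311,.0168,.027],.03)"
```

```text
t 7.7 pos [0.5302 0.0166 0.2309] q [-0.1   0.48  1.83  0.    0.83 -0.13] F [ 0.4 -1.   0.6] op 0.899 gf 0.0
row [-0.19 -0.06 -0.07] [0.01 0.1  4.89] TCP [0.531 0.017 0.182]
```

Request:
carry_out(
  commands=[
    [[-0.2,0,0,0,0.1,2,0.8],[-0.2,0,0,0,0.1,4,0.8],[-0.2,0,0,0,0.1,4.9,0.8],[-0.2,0,0,0,0.1,4.9,0.8],[-0.2,0,0,0,0.1,4.9,0.1],[-0.2,0,0,0,0.1,4.9,-0.5],[-0.2,0,0,0,0.1,4.9,-0.5],[-0.2,0,0,0,0.1,4.9,-0.5]],
  ],
  grip_force=50,
)

```text
time: 8.5
position: [0.5321, 0.0166, 0.1839]
ee_rot: [3.136, -0.0, 1.6]
ft_force: [-0.8, -0.3, 7.0]
opening: 0.664
gripper_force: 53.7
```

```bash
python3 -c "
from h import *
delta([.5311,.0168,.15],.03)
c,P=wcloud();save(c,'w3.png')
ringfit(P,teal(c),np.array([.5311,.0168]),.023,.03)
"
```

```text
t 8.5 pos [0.5321 0.0166 0.1839] q [-0.1   0.56  1.86  0.    0.71 -0.13] F [-0.8 -0.3  7. ] op 0.664 gf 53.7
row [ 0.3  -0.02 -0.06] [  0.03  -0.04 -12.11] TCP [0.531 0.017 0.305]
ring n 8110 z 0.0231 out (array([0.5327, 0.0167, 0.0295]), np.float64(0.0004)) in (array([0.5326, 0.0168, 0.0119]), np.float64(0.0002))
```

View pics/w3.png

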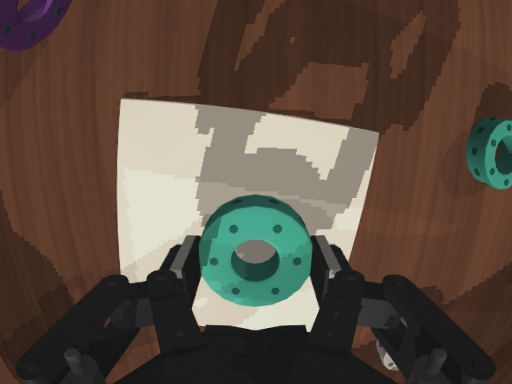

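The ring is gripped at (255,255) and centred on the tool to about 0.5 mm. I'll lift it, then check its attitude.

Request:
carry_out(
  commands=[
    [[0.3,0,0,0,0,-1,-0.5],[0.3,0,0,0,0,-4,-0.5],[0.3,0,0,0,0,-8,-0.5],[0.3,0,0,0,0,-13,-0.5],[0.3,0,0,0,0,-13,-0.5],[0.3,0,0,0,0,-13,-0.5]],
  ],
)

```text
time: 9.15
position: [0.5318, 0.0165, 0.3148]
ee_rot: [3.139, 0.0, 1.6]
ft_force: [0.6, -0.6, -0.2]
opening: 0.665
gripper_force: 53.7
```

```bash
cat >> h.py <<'E'
def held(R=.03):
    "ring in the hand, in the tool frame: top plane and centre"
    c,P=wcloud(); o=ctrl.get_obs(); T=Ro.from_euler('xyz',o["ee_rot"])
    L=T.inv().apply((P-o["position"]).reshape(-1,3)).reshape(P.shape)
    m=teal(c)&(abs(L[...,2]-.16)<.03)&(np.hypot(L[...,0],L[...,1])<R+.01)
    z0=np.percentile(L[m][:,2],5); s=m&(L[...,2]<z0+.006)
    q=L[s]; A=np.c_[q[:,:2],np.ones(len(q))]
    k=least_squares(lambda p:A@p-q[:,2],[0,0,z0],loss='soft_l1',f_scale=.001).x
    print('top plane slopes deg',np.degrees(k[:2]).round(2),'z',k[2].round(4))
    ringfit(L,m,np.zeros(2),k[2],R)
    return c,P
E
python3 -c "
from h import *
c,P=held()
delta([.4945,-.2605+.05,.15],.03)"
```

```text
top plane slopes deg [0.2  0.05] z 0.1593
ring n 8114 z 0.1592 out (array([-0.0002,  0.0012,  0.0296]), np.float64(0.0004)) in (array([0.0001, 0.0012, 0.012 ]), np.float64(0.0002))
t 9.2 pos [0.531  0.0166 0.3132] q [-0.1   0.37  1.76  0.    1.01 -0.13] F [-0.2  0.5 -0.6] op 0.665 gf 53.7
row [-0.04 -0.02 -0.07] [-22.59  -4.3    0.81] TCP [ 0.494 -0.211  0.305]
```

```bash
python3 -c "
from h import *
delta([.4945,-.335,.155],.03)"
```

```text
t 9.2 pos [0.531  0.0166 0.3132] q [-0.1   0.37  1.76  0.    1.01 -0.13] F [-0.2  0.5 -0.6] op 0.665 gf 53.7
row [-0.04 -0.02 -0.07] [-35.04  -4.66   0.31] TCP [ 0.494 -0.335  0.31 ]
```

Request:
carry_out(
  commands=[
    [[0,0,0,-4.4,-0.6,0,-0.5],[0,0,0,-8.8,-1.2,0,-0.5],[0,0,0,-13.2,-1.8,0.1,-0.5],[0,0,0,-17.5,-2.4,0.2,-0.5],[0,0,0,-22,-3,0.2,-0.5],[0,0,0,-26.5,-3.6,0.3,-0.5],[0,0,0,-31,-4.2,0.3,-0.5],[0,0,0,-35,-4.7,0.3,-0.5]],
  ],
)

```text
time: 10.0
position: [0.4931, -0.3364, 0.3073]
ee_rot: [-3.137, -0.003, 1.599]
ft_force: [1.2, -0.7, -0.2]
opening: 0.665
gripper_force: 53.7
```

Request:
carry_out(
  commands=[
    [[0,0,0,0,0,0,-0.5],[0,0,0,0,0,0,-0.5],[0,0,0,0,0,0,-0.5],[0,0,0,0,0,0,-0.5]],
  ],
)

```text
time: 10.4
position: [0.4942, -0.3331, 0.3086]
ee_rot: [-3.138, -0.002, 1.601]
ft_force: [0.3, -0.3, -0.3]
opening: 0.664
gripper_force: 53.7
```

```bash
cat >> h.py <<'E'
def post(P):
    d=np.hypot(P[...,0]-.4945,P[...,1]+.2605)
    for lo,hi in [(.076,.09),(.066,.074),(.045,.063)]:
        q=P[(d<.025)&(P[...,2]>lo)&(P[...,2]<hi)]
        if len(q): print('post',lo,len(q),'max z',q[:,2].max().round(4),'mean',q[:,:2].mean(0).round(4),'mid',((q.min(0)+q.max(0))/2).round(4)[:2],'ext',np.ptp(q,0)[:2].round(4))
    q=P[(d<.05)&(d>.014)&(abs(P[...,2]-.030)<.003)][:,:2]
    c=q.mean(0); a=np.digitize(np.arctan2(*(q-c).T[::-1]),np.linspace(-3.1416,3.1416,73))
    e=np.array([q[a==i][np.hypot(*(q[a==i]-c).T).argmax()] for i in np.unique(a)])
    r=least_squares(lambda p:np.hypot(*(e-p[:2]).T)-.036,c,loss='soft_l1',f_scale=.001); print('base top',len(q),r.x.round(4),np.std(r.fun).round(4))
E
python3 -c "
from h import *
c,P=held(); save(c,'w4.png'); post(P); delta([.4945,-.2605,.155],.03)"
```

```text
top plane slopes deg [0.1  0.31] z 0.1612
ring n 8096 z 0.1611 out (array([ 0.0002, -0.0004,  0.0295]), np.float64(0.0004)) in (array([ 0.0004, -0.0004,  0.0119]), np.float64(0.0002))
post 0.076 342 max z 0.0836 mean [ 0.4928 -0.26  ] mid [ 0.4928 -0.2601] ext [0.0141 0.0136]
post 0.066 204 max z 0.074 mean [ 0.4926 -0.2603] mid [ 0.4928 -0.2602] ext [0.0189 0.0198]
base top 5310 [ 0.4929 -0.2599] 0.0004
t 10.45 pos [ 0.4944 -0.3332  0.3089] q [-0.71  0.45  1.62 -0.    1.07 -0.74] F [0.1 0.5 0. ] op 0.661 gf 53.7
row [-0.16 -0.09  0.02] [ 7.27  0.23 -0.1 ] TCP [ 0.494 -0.26   0.31 ]
```

View pics/w4.png

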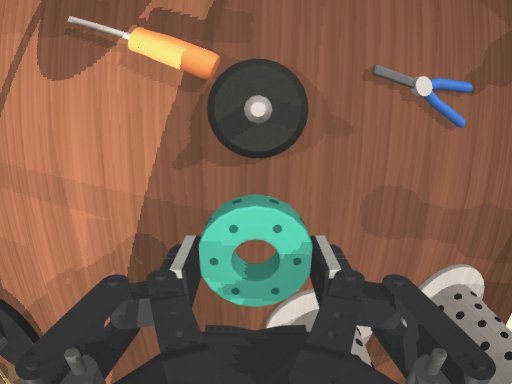

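The base is at (258,108) with the post tip at (258,109), and the held ring is at (255,250). Next I'll move over the post.

Request:
carry_out(
  commands=[
    [[-0.1,0,0,3,0.1,0,-0.5],[-0.1,0,0,6,0.1,0,-0.5],[-0.1,0,0,7.3,0.1,0,-0.5],[-0.1,0,0,7.3,0.1,0,-0.5],[-0.1,0,0,7.3,0.1,0,-0.5],[-0.1,0,0,7.3,0.1,0,-0.5],[-0.1,0,0,7.3,0.1,0,-0.5]],
  ],
)

```text
time: 11.15
position: [0.4935, -0.2627, 0.3094]
ee_rot: [3.141, 0.0, 1.599]
ft_force: [0.3, -0.3, -0.8]
opening: 0.666
gripper_force: 53.7
```

```bash
cat >> h.py <<'E'
def over(R,ztop,c0=(.4928,-.2601)):
    c,P=wcloud(); ringfit(P,teal(c),np.array(c0),ztop,R); return c,P
E
python3 -c "
from h import *
delta([.4928,-.2601,.155],.03); c,P=over(.03,.148); post(P)"
```

```text
t 11.15 pos [ 0.4935 -0.2627  0.3094] q [-0.61  0.4   1.71  0.    1.03 -0.64] F [ 0.3 -0.3 -0.8] op 0.666 gf 53.7
row [ 0.02  0.   -0.12] [ 0.26 -0.06 -0.06] TCP [ 0.493 -0.26   0.31 ]
ring n 8172 z 0.1486 out (array([ 0.4933, -0.2628,  0.0296]), np.float64(0.0004)) in (array([ 0.4933, -0.2626,  0.0119]), np.float64(0.0002))
post 0.066 60 max z 0.073 mean [ 0.4927 -0.2512] mid [ 0.4927 -0.2518] ext [0.0141 0.0038]
post 0.045 138 max z 0.0629 mean [ 0.4929 -0.2519] mid [ 0.4932 -0.2545] ext [0.0196 0.0098]
base top 3126 [ 0.4929 -0.2583] 0.0037
```

Request:
carry_out(
  commands=[
    [[0,0,0,0.3,0,0,-0.5],[0,0,0,0.3,0,1.5,-0.5],[0,0,0,0.3,0,3,-0.5],[0,0,0,0.3,0,4,-0.5],[0,0,0,0.3,0,4,-0.5],[0,0,0,0.3,0,4,-0.5],[0,0,0,0.3,0,4,-0.5]],
  ],
)

```text
time: 11.9
position: [0.4935, -0.2589, 0.27]
ee_rot: [3.141, 0.0, 1.6]
ft_force: [-0.3, 0.2, -0.2]
opening: 0.667
gripper_force: 53.7
```

```bash
python3 -c "
from h import *
delta([.4928,-.2601,.055],.03); c,P=over(.03,.1085)"
```

```text
t 11.9 pos [ 0.4935 -0.2589  0.27  ] q [-0.61  0.46  1.75  0.    0.94 -0.64] F [-0.3  0.2 -0.2] op 0.667 gf 53.7
row [ 0.05  0.   -0.07] [-0.11 -0.07  6.  ] TCP [ 0.493 -0.26   0.21 ]
ring n 8165 z 0.1091 out (array([ 0.4934, -0.2589,  0.0295]), np.float64(0.0004)) in (array([ 0.4934, -0.2588,  0.0119]), np.float64(0.0002))
```

Request:
carry_out(
  commands=[
    [[0,0,0,-0.1,-0.05,0,-0.5],[0,0,0,-0.1,-0.05,0.5,-0.5],[0,0,0,-0.1,-0.05,1.0,-0.5],[0,0,0,-0.1,-0.05,1.5,-0.5],[0,0,0,-0.1,-0.05,2.0,-0.5],[0,0,0,-0.1,-0.05,2.5,-0.5],[0,0,0,-0.1,-0.05,2.5,-0.5]],
  ],
)

```text
time: 12.65
position: [0.4924, -0.2595, 0.2434]
ee_rot: [-3.14, -0.002, 1.6]
ft_force: [-0.1, -0.2, 0.0]
opening: 0.667
gripper_force: 53.7
```

```bash
python3 -c "
from h import *
delta([.4928,-.2601,.055],.03); c,P=over(.03,.084)"
```

```text
t 12.65 pos [ 0.4924 -0.2595  0.2434] q [-0.61  0.49  1.77  0.    0.88 -0.64] F [-0.1 -0.2  0. ] op 0.667 gf 53.7
row [-0.08 -0.09 -0.07] [-0.07  0.05  3.34] TCP [ 0.493 -0.26   0.21 ]
ring n 7937 z 0.0826 out (array([ 0.4919, -0.2592,  0.0296]), np.float64(0.0004)) in (array([ 0.4919, -0.2591,  0.0119]), np.float64(0.0002))
```

Request:
carry_out(
  commands=[
    [[0,0,0,-0.1,0.05,0.5,-0.5],[0,0,0,-0.1,0.05,1.0,-0.5],[0,0,0,-0.1,0.05,1.5,-0.5],[0,0,0,-0.1,0.05,2.0,-0.5],[0,0,0,-0.1,0.05,2.5,-0.5],[0,0,0,-0.1,0.05,2.9,-0.5],[0,0,0,-0.1,0.05,3.1,-0.5],[0,0,0,-0.1,0.05,3.1,-0.5]],
  ],
)

```text
time: 13.5
position: [0.4931, -0.2606, 0.213]
ee_rot: [-3.141, -0.001, 1.6]
ft_force: [0.8, 0.7, -1.2]
opening: 0.664
gripper_force: 53.7
```

```bash
python3 -c "
from h import *
delta([.4928,-.2601,.055],.03); c,P=over(.03,.051)"
```

```text
t 13.5 pos [ 0.4931 -0.2606  0.213 ] q [-0.61  0.54  1.78  0.    0.82 -0.64] F [ 0.8  0.7 -1.2] op 0.664 gf 53.7
row [-0.03 -0.05 -0.07] [ 0.05 -0.03  0.3 ] TCP [ 0.493 -0.26   0.21 ]
ring n 7102 z 0.0522 out (array([ 0.4927, -0.2604,  0.0296]), np.float64(0.0004)) in (array([ 0.4929, -0.2645,  0.0145]), np.float64(0.0029))
```

Underside is about 2 mm above the seat. I'll lower the last bit, release and rise slowly.

Request:
carry_out(
  commands=[
    [[0,0,0,0,0,0.1,-0.5],[0,0,0,0,0,0.2,-0.5],[0,0,0,0,0,0.3,-0.5],[0,0,0,0,0,0.3,-0.5],[0,0,0,0,0,0.3,0.5],[0,0,0,0,0,0.3,0.8],[0,0,0,0,0,0.3,0.8],[0,0,0,0,0,0.3,0.8]],
  ],
)

```text
time: 14.35
position: [0.4932, -0.2607, 0.2103]
ee_rot: [-3.141, -0.001, 1.6]
ft_force: [0.1, -0.0, -0.9]
opening: 0.898
gripper_force: 0.0
```

Request:
carry_out(
  commands=[
    [[0,0,0,0,0,-0.5,0.8],[0,0,0,0,0,-1.5,0.8],[0,0,0,0,0,-3,0.8],[0,0,0,0,0,-6,0.8],[0,0,0,0,0,-10,0.8],[0,0,0,0,0,-10,0.8]],
  ],
)

```text
time: 14.95
position: [0.4951, -0.262, 0.3162]
ee_rot: [3.133, 0.006, 1.6]
ft_force: [1.3, -1.2, 0.4]
opening: 0.899
gripper_force: 0.0
```

```bash
python3 -c "
from h import *
c,P=over(.03,.05); delta([.685,.079-.06,.15],.03)"
```

```text
ring n 3060 z 0.0501 out (array([ 0.4931, -0.2606,  0.0294]), np.float64(0.0003)) in (array([ 0.4932, -0.2623,  0.0133]), np.float64(0.0009))
t 15.0 pos [ 0.4944 -0.2615  0.314 ] q [-0.61  0.4   1.7   0.    1.03 -0.64] F [0.2 0.2 0.1] op 0.9 gf 0.0
row [ 0.33  0.21 -0.07] [27.49 19.86  0.91] TCP [0.685 0.019 0.305]
```

The wide ring is seated, with its top at z = 0.050 and centred. Next is the narrow ring.

Request:
carry_out(
  commands=[
    [[0.3,0.2,0,3.5,2.5,0,0.5],[0.3,0.2,0,7,5,0,0.5],[0.3,0.2,0,10.5,7.5,0,0.5],[0.3,0.2,0,14,10,0,0.5],[0.3,0.2,0,17.5,12.5,0,0.5],[0.3,0.2,0,21,15,0,0.5],[0.3,0.2,0,24.5,17.5,0.5,0.5],[0.3,0.2,0,27.5,19.9,0.9,0.5]],
  ],
)

```text
time: 15.8
position: [0.6845, 0.022, 0.3004]
ee_rot: [-3.135, -0.004, 1.6]
ft_force: [0.2, -0.0, -0.3]
opening: 0.748
gripper_force: 0.0
```

Request:
carry_out(
  commands=[
    [[0,0,0,0,0,0,0.5],[0,0,0,0,0,0,0.5],[0,0,0,0,0,0,0.5]],
  ],
)

```text
time: 16.1
position: [0.6834, 0.0193, 0.3008]
ee_rot: [-3.134, -0.004, 1.599]
ft_force: [0.4, 0.3, 0.3]
opening: 0.752
gripper_force: 0.0
```

```bash
python3 -c "
from h import *
c,P=wcloud(); ringfit(P,teal(c),np.array([.6845,.079]),.02,.022); save(c,'w5.png'); delta([.6845,.079,.024],.03)"
```

```text
ring n 1451 z 0.0201 out (array([0.6836, 0.0794, 0.0214]), np.float64(0.0002)) in (array([0.6836, 0.0795, 0.0119]), np.float64(0.0002))
t 16.15 pos [0.6834 0.0189 0.3011] q [-0.07  0.57  1.42  0.    1.16 -0.1 ] F [-0.6 -0.1  0.2] op 0.746 gf 0.0
row [-0.39 -0.22 -0.12] [ 5.96  0.36 12.23] TCP [0.684 0.079 0.179]
```

View pics/w5.png

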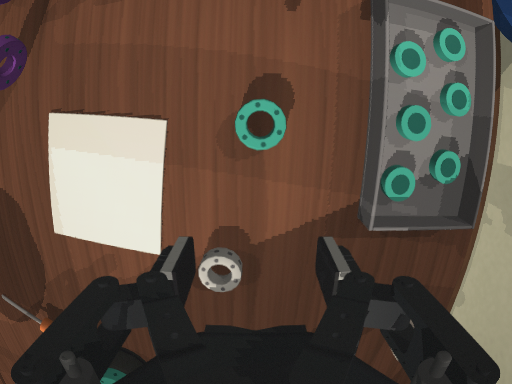

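The narrow ring is at (261,125) with a clean fit at (0.6836, 0.0795), and the grey ring is at (220,270).

Request:
carry_out(
  commands=[
    [[-0.4,-0.2,0,3,0.15,1,0.5],[-0.4,-0.2,0,6.1,0.25,2,0.5],[-0.4,-0.2,0,6.1,0.25,5,0.5],[-0.4,-0.2,0,6.1,0.25,7.5,0.5],[-0.4,-0.2,0,6.1,0.25,7.5,0.5],[-0.4,-0.2,0,6.1,0.25,7.5,0.5],[-0.4,-0.2,0,6.1,0.25,7.5,0.5]],
  ],
)

```text
time: 16.85
position: [0.6853, 0.0805, 0.2285]
ee_rot: [3.137, -0.001, 1.598]
ft_force: [-0.2, -0.2, -0.4]
opening: 0.748
gripper_force: 0.0
```

```bash
python3 -c "
from h import *
c,P=wcloud(); ringfit(P,teal(c),np.array([.6845,.079]),.02,.022); delta([.6836,.0795,.028],.03)"
```

```text
ring n 2349 z 0.02 out (array([0.6837, 0.0798, 0.0214]), np.float64(0.0003)) in (array([0.6839, 0.0797, 0.012 ]), np.float64(0.0002))
t 16.9 pos [0.6854 0.0806 0.2286] q [ 0.02  0.66  1.46  0.    1.02 -0.01] F [ 0.1 -0.   0.3] op 0.751 gf 0.0
row [ 0.27 -0.03 -0.12] [-0.11 -0.2   4.56] TCP [0.684 0.08  0.183]
```

Request:
carry_out(
  commands=[
    [[0.2,0,0,-0.1,-0.2,2,0.5],[0.2,0,0,-0.1,-0.2,4,0.5],[0.2,0,0,-0.1,-0.2,4.6,0.5],[0.2,0,0,-0.1,-0.2,4.6,0.5],[0.2,0,0,-0.1,-0.2,4.6,0],[0.2,0,0,-0.1,-0.2,4.6,-0.8],[0.2,0,0,-0.1,-0.2,4.6,-0.8],[0.2,0,0,-0.1,-0.2,4.6,-0.8]],
  ],
  grip_force=50,
)

```text
time: 17.7
position: [0.6835, 0.0803, 0.1826]
ee_rot: [3.14, -0.0, 1.6]
ft_force: [-0.0, 0.1, 5.8]
opening: 0.483
gripper_force: 51.1
```

Request:
carry_out(
  commands=[
    [[0,0,0,0,0,0,-0.8],[0,0,0,0,0,0,-0.8],[0,0,0,0,0,-1,-0.8],[0,0,0,0,0,-4,-0.8],[0,0,0,0,0,-8,-0.8],[0,0,0,0,0,-13,-0.8],[0,0,0,0,0,-13,-0.8],[0,0,0,0,0,-13,-0.8]],
  ],
)

```text
time: 18.5
position: [0.6834, 0.0802, 0.3134]
ee_rot: [3.139, -0.001, 1.6]
ft_force: [0.2, 0.3, -1.4]
opening: 0.477
gripper_force: 50.7
```

```bash
python3 -c "
from h import *
c,P=held(.022); delta([.4928,-.335,.16],.03)"
```

```text
top plane slopes deg [ 0.26 -0.16] z 0.1606
ring n 3734 z 0.1605 out (array([-0.0005,  0.0013,  0.0215]), np.float64(0.0004)) in (array([-0.0003,  0.0012,  0.0119]), np.float64(0.0002))
t 18.55 pos [0.6826 0.0802 0.3114] q [ 0.02  0.57  1.4   0.    1.17 -0.01] F [-0.   0.1 -0.4] op 0.481 gf 50.7
row [-0.07 -0.03 -0.07] [-40.95 -20.17  -0.36] TCP [ 0.493 -0.335  0.315]
```

Request:
carry_out(
  commands=[
    [[0,0,0,-4,-2.4,0,-0.8],[0,0,0,-8,-4.8,0,-0.8],[0,0,0,-12,-7.2,0,-0.8],[0,0,0,-16,-9.6,0,-0.8],[0,0,0,-20,-12,0,-0.8],[0,0,0,-24,-14.4,0,-0.8],[0,0,0,-28,-16.8,0,-0.8],[0,0,0,-32,-19.2,0,-0.8]],
  ],
)

```text
time: 19.35
position: [0.4982, -0.2461, 0.3092]
ee_rot: [-3.137, -0.003, 1.6]
ft_force: [0.9, -0.5, -0.5]
opening: 0.481
gripper_force: 50.7
```

Request:
carry_out(
  commands=[
    [[0,0,0,-1.5,-0.7,0,-0.8],[0,0,0,-1.5,-0.7,0,-0.8],[0,0,0,-1.5,-0.7,0,-0.8],[0,0,0,-1.5,-0.7,0,-0.8],[0,0,0,-1.5,-0.7,0,-0.8]],
  ],
)

```text
time: 19.85
position: [0.4942, -0.2591, 0.3106]
ee_rot: [-3.139, -0.001, 1.601]
ft_force: [0.2, -0.2, -1.2]
opening: 0.48
gripper_force: 50.7
```

```bash
python3 -c "
from h import *
delta([.4928,-.2601,.155],.03); c,P=over(.022,.150)"
```

```text
t 19.85 pos [ 0.4942 -0.2591  0.3106] q [-0.61  0.4   1.71 -0.    1.03 -0.64] F [ 0.2 -0.2 -1.2] op 0.48 gf 50.7
row [-0.12 -0.07  0.04] [-0.1  -0.14  0.06] TCP [ 0.493 -0.26   0.31 ]
ring n 3550 z 0.1481 out (array([ 0.4936, -0.2595,  0.0215]), np.float64(0.0003)) in (array([ 0.4936, -0.2594,  0.0119]), np.float64(0.0002))
```

Request:
carry_out(
  commands=[
    [[0,0,0,-0.05,-0.08,1,-0.8],[0,0,0,-0.05,-0.08,2,-0.8],[0,0,0,-0.05,-0.08,3,-0.8],[0,0,0,-0.05,-0.08,4,-0.8],[0,0,0,-0.05,-0.08,4,-0.8],[0,0,0,-0.05,-0.08,4,-0.8]],
  ],
)

```text
time: 20.5
position: [0.4926, -0.2609, 0.2704]
ee_rot: [-3.139, -0.001, 1.599]
ft_force: [-0.2, -0.3, -0.2]
opening: 0.484
gripper_force: 50.7
```

```bash
python3 -c "
from h import *
delta([.4928,-.2601,.055],.03); c,P=over(.022,.108)"
```

```text
t 20.5 pos [ 0.4926 -0.2609  0.2704] q [-0.61  0.46  1.74 -0.    0.95 -0.64] F [-0.2 -0.3 -0.2] op 0.484 gf 50.7
row [-0.15 -0.07 -0.08] [0.07 0.04 6.04] TCP [ 0.493 -0.26   0.21 ]
ring n 3727 z 0.1078 out (array([ 0.492 , -0.2612,  0.0215]), np.float64(0.0004)) in (array([ 0.492 , -0.2612,  0.0118]), np.float64(0.0002))
```

Offset is about 1 mm: correct +0.1 and +0.07 cm. The underside is at 0.088 and has to reach 0.050.

Request:
carry_out(
  commands=[
    [[0,0,0,0.08,0.07,0,-0.8],[0,0,0,0.08,0.07,0.5,-0.8],[0,0,0,0.08,0.07,1,-0.8],[0,0,0,0.08,0.07,1.5,-0.8],[0,0,0,0.08,0.07,2,-0.8],[0,0,0,0.08,0.07,2.5,-0.8],[0,0,0,0.08,0.07,2.5,-0.8]],
  ],
)

```text
time: 21.25
position: [0.4931, -0.2599, 0.245]
ee_rot: [-3.139, -0.002, 1.6]
ft_force: [0.9, 0.2, -0.1]
opening: 0.48
gripper_force: 50.7
```

```bash
python3 -c "
from h import *
delta([.4928,-.2601,.055],.03); c,P=over(.022,.083)"
```

```text
t 21.25 pos [ 0.4931 -0.2599  0.245 ] q [-0.61  0.49  1.76 -0.    0.89 -0.64] F [ 0.9  0.2 -0.1] op 0.48 gf 50.7
row [-0.18 -0.09 -0.07] [-0.03 -0.02  3.5 ] TCP [ 0.493 -0.26   0.21 ]
ring n 3668 z 0.0825 out (array([ 0.4924, -0.2602,  0.0215]), np.float64(0.0004)) in (array([ 0.4923, -0.2601,  0.0118]), np.float64(0.0002))
```

Request:
carry_out(
  commands=[
    [[0,0,0,0,0.03,0.5,-0.8],[0,0,0,0,0.03,0.9,-0.8],[0,0,0,0,0.03,1.1,-0.8],[0,0,0,0,0.03,1.2,-0.8],[0,0,0,0,0.03,1.2,-0.8],[0,0,0,0,0.03,1.2,-0.8]],
  ],
)

```text
time: 21.9
position: [0.4937, -0.2601, 0.234]
ee_rot: [-3.14, -0.0, 1.6]
ft_force: [0.4, 0.1, -0.8]
opening: 0.481
gripper_force: 50.7
```

```bash
python3 -c "
from h import *
delta([.4928,-.2601,.055],.03); c,P=over(.022,.071)"
```

```text
t 21.9 pos [ 0.4937 -0.2601  0.234 ] q [-0.61  0.51  1.77 -0.    0.87 -0.64] F [ 0.4  0.1 -0.8] op 0.481 gf 50.7
row [-0.1  -0.03 -0.07] [ 0.   -0.09  2.4 ] TCP [ 0.493 -0.26   0.21 ]
ring n 3715 z 0.0715 out (array([ 0.4933, -0.2605,  0.0215]), np.float64(0.0005)) in (array([ 0.4932, -0.2606,  0.0119]), np.float64(0.0002))
```

Request:
carry_out(
  commands=[
    [[0,0,0,0,-0.03,0.1,-0.8],[0,0,0,0,-0.03,0.15,-0.8],[0,0,0,0,-0.03,0.2,-0.8],[0,0,0,0,-0.03,0.2,-0.8],[0,0,0,0,-0.03,0.2,0.2],[0,0,0,0,-0.03,0.2,0.4],[0,0,0,0,-0.03,0.2,0.4],[0,0,0,0,-0.03,0.2,0.4]],
  ],
)

```text
time: 22.75
position: [0.4933, -0.2601, 0.2318]
ee_rot: [-3.14, -0.001, 1.6]
ft_force: [0.3, -0.6, 0.3]
opening: 0.699
gripper_force: 0.0
```

Request:
carry_out(
  commands=[
    [[0,0,0,0,0,-0.5,0.4],[0,0,0,0,0,-1.5,0.4],[0,0,0,0,0,-3,0.4],[0,0,0,0,0,-6,0.4],[0,0,0,0,0,-10,0.4],[0,0,0,-4,0,-10,0.4],[0,0,0,-6,0,-10,0.4],[0,0,0,-6,0,-10,0.4]],
  ],
)

```text
time: 23.55
position: [0.4954, -0.3227, 0.3325]
ee_rot: [-3.141, 0.001, 1.597]
ft_force: [-0.0, 0.4, -0.8]
opening: 0.697
gripper_force: 0.0
```

```bash
python3 -c "
from h import *
c,P=over(.022,.07); save(c,'w6.png'); ringfit(P,teal(c),np.array([.4928,-.2601]),.05,.03); print(ctrl.get_obs()['ft_force'])"
```

```text
ring n 1720 z 0.0701 out (array([ 0.4929, -0.2612,  0.0216]), np.float64(0.0003)) in (array([ 0.4928, -0.261 ,  0.0119]), np.float64(0.0002))
ring n 1409 z 0.0502 out (array([ 0.4934, -0.2611,  0.0295]), np.float64(0.0003)) in (array([ 0.4955, -0.2551,  0.0174]), np.float64(0.0031))
[-0.12820732  0.23979667 -0.58850441]
```

View pics/w6.png

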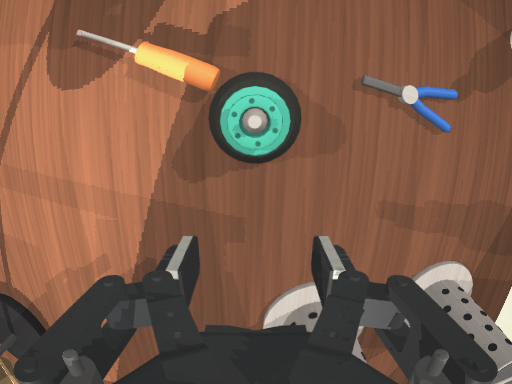

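Both rings are stacked flat on the post at (255,120), with tops at z = 0.050 and 0.070, centres within about 1 mm of the axis, and the gripper clear.

```bash
python3 -c "
from workcell import ctrl
print(ctrl.close_job())"
```

```text
the job is handed in; nothing more can be done
None
```

I handed the job in: both teal rings measured fully home on the post (tops at 50 mm and 70 mm above the desk, centres within about 1 mm of the axis), but the hand-in returned no verdict.

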